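# Slide a culture dish under the viewer and hold its shutter half open

### The job

Slide the round dish along the guides of the viewing stage, under the low hood, until it rests fully home against the end stop; keep the shutter shut while you do this. Then slide the sprung shutter on the hood against its spring to half of its travel (tab pointer at the middle one of the three index lines) and keep holding it there: the program finishes while the robot holds the shutter half open. Leave the flask, the dropper bottle and the beaker beside the stage standing where they are.

Things in the scene. Friction and masses are not known exactly. Their poses are not given: they have to be found in the camera images.
- stage: Viewing stage, a low grey and aluminium fixture fixed to the bench. Origin on the bench top, below the centre of the window in its hood. +x runs along the dish channel from the open mouth (x -157 mm) to the end stop (face at x +31 mm), +y left, z up; all 'stage' sizes are in this frame. Channel floor z 8 mm; two guide strips, inner faces y +-34 mm, tops z 22 mm.
- hood (a point): Centre of the 28 mm square window at the top of the white hood roof (stage 0, 0, 38 mm). The hood covers stage x -24 to +58, y -51 to +117 mm, roof underside z 32, top z 38 mm. On it: two dark shutter tracks along y (tops z 46), a spring housing (x -17 to 5, y 90 to 116, top z 55), and behind the rear track three short black index lines at y 0 (shut), 30 (half), 60 mm (open).
- dish: Shallow clear petri dish, pinkish contents, 61 mm diameter, 16 mm high, about 50 g, loose, lying flat on the channel floor in front of the hood. Origin at the centre of its underside. Touching the end stop, its centre is at stage x 0 (within 1 mm) and the 6 mm of its rim nearest the mouth still stand out from under the hood, so it can be pushed home from outside.
- shutter (a joint): Travel of the shutter along the stage's +y, in m: 0 shut (window covered), 0.03 half, 0.06 fully open. The shutter is a dark 60 x 46 mm blade lying on the hood roof; a spring pulls it shut with about 3 N at 0, 7.5 N at half travel, 12 N fully open. It springs back when released.
- shutter_tab (a point): Centre of the top edge of the shutter's upright grey tab; z 79 mm, stage x +22 mm, stage y = joint value. The tab is 24 mm along stage x, 12 mm thick along y, and stands free above z 46 mm (its 30 x 22 mm foot lies below). Pinch it from above across the 12 mm, or push it. A short white pointer line at its foot faces the index lines.
- flask: Bystander: conical flask, 64 mm wide, 100 mm high, left of the stage. Origin at the centre of its underside.
- dropper: Bystander: brown dropper bottle with black top, 33 mm wide, 104 mm high, right of the stage. Origin at the centre of its underside.
- beaker: Bystander: beaker, 55 mm wide, 62 mm high, right of the stage and nearer the robot. Origin at the centre of its underside.
Mind the look-alikes: they are no part of the job. Leave any orange or yellow look-alike of the dish alone.

How it is judged:
By the outcome, as a careful person would: the job done as asked, in the order asked, and still so for the second after the job is handed in, while the arm keeps its last pose, push and grip.
It also fails if it takes over 45 s, if anything falls off the work surface, if the arm or the gripper's body presses on something with over 40 N, if the wrist force passes 120 N, or if a joint passes its speed limit or range.

### The arm

A 7-joint arm with a two-finger parallel gripper is mounted at the origin on the work surface; the furniture and walls round the work are solid. World frame = base frame: x ahead of the robot, y to its left, z up, the work surface at z = 0. Lengths are in m, angles in rad, forces in N, time in s.
With the tool pointing down it reaches from about 0.35 to 0.9 m from the base axis. Payload 7.2 kg.
Tool frame: the origin (TCP) lies at the centre of the arm's flange, where the gripper is bolted on; the fingertips stand 182 mm ahead of it and the grasp point (between the pads) lies 163 mm ahead of it; y points along the fingers, x is the direction in which the jaws open and shut, and the axes are right-handed (so a half turn about y gives the same grasp; the last joint's range is limited). The gripper opens to 88 mm and grips with 3 to 60 N. Pads are 20 mm wide; open, the fingers measure 115 mm over their backs; the gripper's body (75 mm by 178 mm) begins 61 mm behind the grasp point.
Start: joints at [-1.364, 0.411, -0.013, 1.596, 0.006, 1.134, -0.082], TCP at [0.17, 0.602, 0.405] pointing down, gripper open.
Joint ranges: [-2.95, 2.95], [-0.29, 1.99], [-1.47, 1.44], [0.14, 2.54], [-1.03, 4.17], [0.13, 1.85], [-2.86, 2.86]. Speed limits (rad/s): [2.39, 2.39, 3.01, 3.01, 3.14, 3.14, 3.14].

### API

Orientations are given as a unit quaternion [x, y, z, w].
In Python, from workcell import r gives the robot as it stands.
- The arm moves only by the shell command python3 -m inch 'ROWS' [FORCE]. ROWS is a JSON object of lists of equal length, an entry for each row: "rotation": the turn, a rotation vector about the tool's x, y, z in rad, a list of three; "linear": the shift along the tool's x, y, z in mm, a list of three; "claw": the finger opening in mm, from 0 to 87.8. A call has 1 to 20 rows; each row is the pose to reach, as a shift and turn from the pose measured when the call began, along the tool's axes at that moment; what a row does not reach only later rows make up. A row lasts 1/12 s, in which the tool goes at most 41.7 mm and 7.16 degrees, less where a joint would pass 70% of its speed; a pose out of reach is approached as far as the arm can. A call with a gripper value outside its range is refused whole. The fingers move at their own pace and stop on an object; FORCE is the grip in N (left out, the last holds). Time passes only in rows, so rows that repeat a pose let the fingers close. It gives the time, the measured TCP pose, the force and the opening at its end, in the units of the state.
- r.read_state(): the state, without advancing time (a new reading comes with each control period).
- r.capture(name): name is "side" or "top" or "wrist"; returns a dict with "pixels" (480x640x3 uint8, red, green, blue), "K" (3x3 intrinsics, pixels), "k1" (the pictures are not rectified: a ray, as slopes to the right and down, at radius r is drawn at 1 + k1 r^2 times it, then the intrinsics apply), "pose" (4x4, takes a point from camera to world coordinates). Camera axes: x right, y down, z forward; pixel columns grow to the right and rows downward; lengths in m; the calibration is good to about 2 mm. A picture is of the moment at which its call begins. There is no depth.
- r.finish_job(): hands the job in, once; it reports no verdict.
The state is a dict: "t": time; "joint_pos": joint angles; "dq": joint speeds; "effort": joint torques, N m; "eef_pos": TCP position; "tool_rot": TCP orientation; "ft_force": force on the tool from outside, world axes, zero at the start; "torque": the same for the moment, N m; "width": opening from 0.0 (shut) to 1.0 (fully open).
Only numpy, scipy, OpenCV 4.12 (cv2) and the standard library are available. Lean on these libraries where they do the work, as an engineer would, in place of code of your own. Each camera call takes 0.05 s, during which the arm holds its last target.

## Working session

There is one attempt and no reset: what is moved stays moved. The work goes in short steps, Python scripts to look and compute and a shell command to move; the robot and the scene stay as the last step left them, time stands still between calls to the robot, and variables do not carry over. Pictures are saved under pics/ and viewed, and the job is handed in when it is done.

```bash
ls; mkdir -p pics; cat > h.py <<'E'
import numpy as np, cv2
from workcell import r
from scipy.spatial.transform import Rotation as R
def save(n,f):
    c=r.capture(n); cv2.imwrite('pics/'+f+'.png',c['pixels'][:,:,::-1]); np.savez('pics/'+f+'.npz',**{k:c[k] for k in('pixels','K','k1','pose')}); return c
def ray(c,u,v):
    K=np.array(c['K']);k1=float(c['k1'])
    p=cv2.undistortPoints(np.array([[[u,v]]],float),K,np.array([k1,0,0,0.])).ravel()
    T=np.array(c['pose']); return T[:3,3],T[:3,:3]@np.array([p[0],p[1],1])
def onz(c,u,v,z):
    o,d=ray(c,u,v); return o+d*(z-o[2])/d[2]
def proj(c,P):
    T=np.linalg.inv(np.array(c['pose'])); P=np.atleast_2d(P)@T[:3,:3].T+T[:3,3]
    return cv2.projectPoints(P.reshape(-1,1,3),np.zeros(3),np.zeros(3),np.array(c['K']),np.array([float(c['k1']),0,0,0.]))[0].reshape(-1,2)
E
python3 - <<'E'
from h import *
for n in('side','top','wrist'):
    c=save(n,n+'0'); print(n,c['k1'],np.round(c['pose'],3).tolist())
print(r.read_state())
E
```

```text
pics
side -0.047296837174483526 [[0.996, -0.056, 0.072, 0.505], [-0.091, -0.645, 0.759, -0.615], [0.004, -0.762, -0.647, 0.651], [0.0, 0.0, 0.0, 1.0]]
top -0.051028382877512275 [[-0.004, -0.993, 0.116, 0.425], [-1.0, 0.005, 0.013, 0.026], [-0.014, -0.116, -0.993, 1.163], [0.0, 0.0, 0.0, 1.0]]
wrist -0.040310852138590855 [[0.272, 0.927, 0.256, 0.099], [0.962, -0.262, -0.074, 0.622], [-0.001, 0.267, -0.964, 0.384], [0.0, 0.0, 0.0, 1.0]]
{'t': 0.15, 'joint_pos': array([-1.36416676,  0.411697  , -0.01269065,  1.59680331,  0.00562017,
        1.13431544, -0.08219058]), 'dq': array([-0.00044134, -0.00038534, -0.00051081, -0.00256758, -0.00069554,
       -0.00032568,  0.00022987]), 'effort': array([ 1.70714309e-03, -5.88335538e+01,  6.42436612e-01, -2.91290063e+01,
       -5.37931442e-02,  1.58529537e-02,  8.78145283e-05]), 'eef_pos': array([0.1696028 , 0.60138761, 0.40403405]), 'tool_rot': array([ 0.56405659,  0.42649148, -0.42711136, -0.56349008]), 'ft_force': array([-0.02590951,  0.48852652, -0.02370919]), 'torque': array([0.02336764, 0.00542853, 0.01004352]), 'width': 0.9996251509580668}
```

View pics/side0.png

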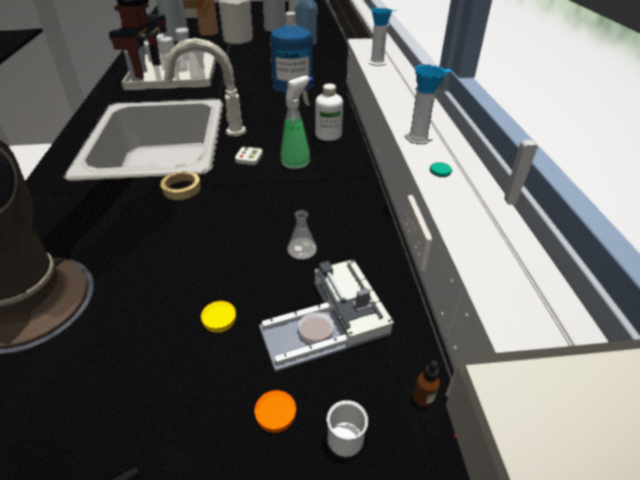

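View pics/top0.png

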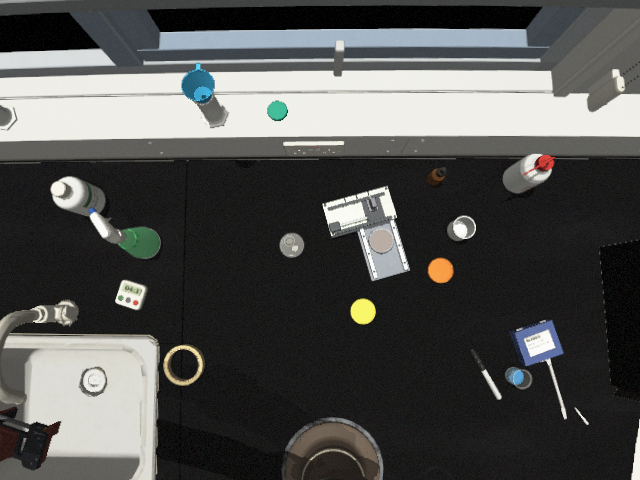

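View pics/wrist0.png

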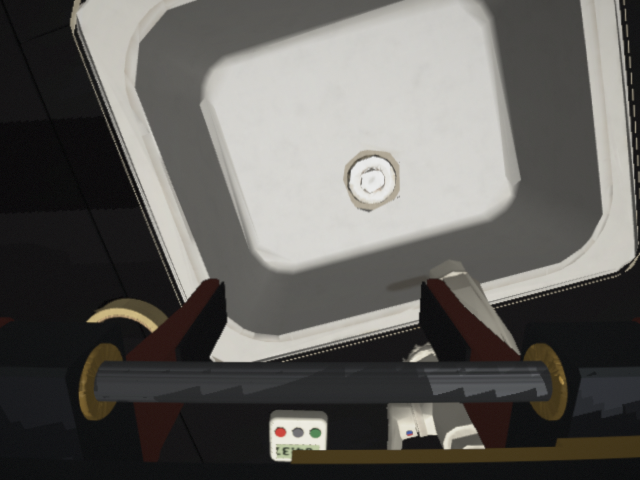

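```bash
python3 - <<'E'
from h import *
q=r.read_state()['tool_rot']
print(R.from_quat(q).as_matrix().round(3)); print(R.from_quat([q[1],q[2],q[3],q[0]]).as_matrix().round(3))
E
```

```text
[[ 0.271 -0.    -0.962]
 [ 0.962 -0.001  0.271]
 [-0.001 -1.    -0.   ]]
[[ 0.     0.271 -0.962]
 [-1.     0.001  0.   ]
 [ 0.001  0.962  0.271]]
```

```bash
python3 - <<'E'
import cv2
a=cv2.imread('pics/top0.png')[175:290,300:460]; cv2.imwrite('pics/ct.png',cv2.resize(a,None,fx=5,fy=5,interpolation=cv2.INTER_CUBIC))
a=cv2.imread('pics/side0.png')[255:375,250:405]; cv2.imwrite('pics/cs.png',cv2.resize(a,None,fx=5,fy=5,interpolation=cv2.INTER_CUBIC))
E
```

```text
(no output)
```

View pics/ct.png

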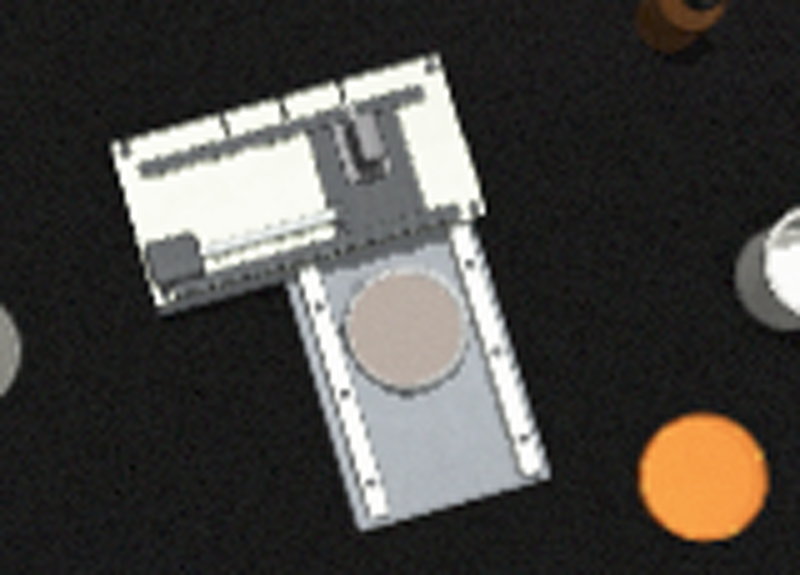

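View pics/cs.png

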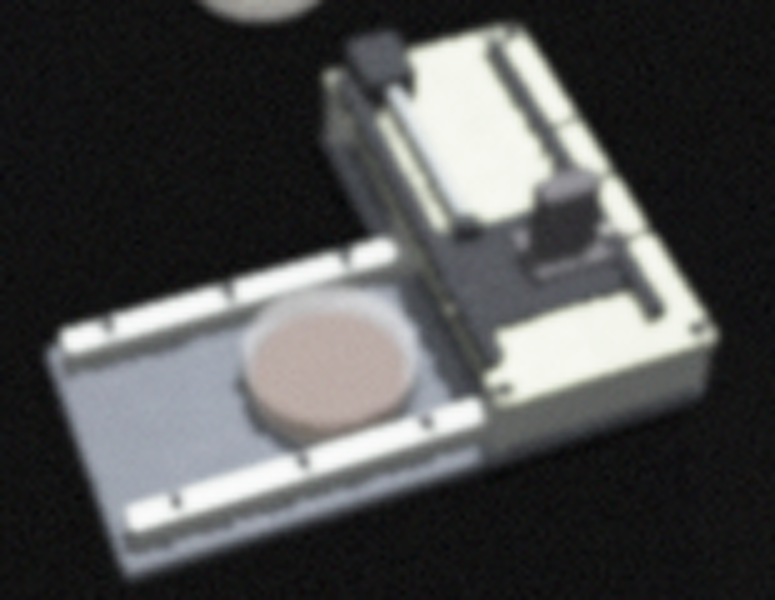

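```bash
cat > fit.py <<'E'
from h import *
from scipy.optimize import least_squares
H=np.array([[58,117,38],[58,-51,38],[-24,-51,38],[-24,117,38]])/1e3
obs={'top0':[(322.4,203.2),(387,186.2),(397,217.4),(332,235)],'side0':[(353,259.4),(393.6,321.4),(347.4,332),(315,269)]}
C={k:np.load(f'pics/{k}.npz') for k in obs}
def S(p,P):
    c,s=np.cos(p[2]),np.sin(p[2]); P=np.atleast_2d(P); return np.c_[p[0]+c*P[:,0]-s*P[:,1],p[1]+s*P[:,0]+c*P[:,1],P[:,2]]
if __name__=='__main__':
    for ks in (['top0'],['side0'],['top0','side0']):
        f=lambda p:np.concatenate([(proj(C[k],S(p,H))-obs[k]).ravel() for k in ks])
        s=least_squares(f,[.6,-.05,.2]); print(ks,s.x.round(4),s.fun.round(1))
    p=s.x
    t=C['top0'];si=C['side0']
    def st(P): 
        c,s=np.cos(p[2]),np.sin(p[2]); d=P[:2]-p[:2]; return np.round([c*d[0]+s*d[1],-s*d[0]+c*d[1]],4)
    print('dish',onz(t,381.2,240.8,.02),st(onz(t,381.2,240.8,.02)),'side',st(onz(si,250+331/5,255+365/5,.02)))
    print('tab top',st(onz(t,300+370/5,175+137/5,.079)), st(onz(si,250+568/5,255+187/5,.079)))
    for n,u,v,z in(('flask',291,245,0.05),('dropper',437,177,.08),('beaker',462,228,.06)): P=onz(t,u,v,z); print(n,P.round(3),st(P))
    for q in [(-.157,.034,.022),(-.157,-.034,.022),(0,0,.038)]: print(q, (proj(t,S(p,q))-[300,175])*5,(proj(si,S(p,q))-[250,255])*5)
E
python3 fit.py
```

```text
['top0'] [ 0.617  -0.1068  0.2635] [-0.2  0.3  0.8 -0.5  0.2 -0.1 -0.8  0.3]
['side0'] [ 0.6162 -0.1051  0.2544] [ 0.5 -1.2 -1.5 -0.4  1.2  2.1 -0.1 -1.1]
['top0', 'side0'] [ 0.6164 -0.1059  0.2579] [-0.5  0.2  0.6 -0.2 -0.1  0.3 -1.3  0.4  0.4 -0.9 -1.2 -0.1  1.5  2.5
 -0.2 -0.7]
dish [ 0.55138857 -0.12415925  0.02      ] [-0.0675 -0.0011] side [-0.0662 -0.0065]
tab top [ 0.0206 -0.0006] [ 0.0206 -0.0056]
flask [0.539 0.097 0.05 ] [-0.0231  0.2161]
dropper [ 0.697 -0.253  0.08 ] [ 0.0407 -0.1627]
beaker [ 0.577 -0.314  0.06 ] [-0.0913 -0.1908]
(-0.157, 0.034, 0.022) [[387.67524057 522.50504857]] [[ 50.05086577 344.30797066]]
(-0.157, -0.034, 0.022) [[521.07118059 486.30965391]] [[102.30579503 498.3410078 ]]
(0, 0, 0.038) [[370.78957016 193.32270498]] [[499.9023318  268.57825337]]
```

Candidates in the top view are pink (381,240), orange (441,270), yellow (363,311) and the green disc (277,110). I choose the pink one: it lies in the channel in front of the hood, and the close crop confirms that. First I move clear of the sink towards the stage.

```bash
python3 -m inch '{"linear":[[-10,0,-5],[-35,0,-20],[-65,5,-45],[-95,10,-75],[-125,15,-105],[-155,20,-135],[-185,25,-165],[-215,30,-195],[-245,35,-230],[-275,40,-265],[-300,45,-300],[-315,45,-320],[-322,45,-330],[-322,45,-330]],"rotation":[[0,-0.03,0],[0,-0.08,0],[0,-0.13,0],[0,-0.18,0],[0,-0.23,0],[0,-0.28,0],[0,-0.33,0],[0,-0.38,0],[0,-0.43,0],[0,-0.48,0],[0,-0.51,0],[0,-0.53,0],[0,-0.538,0],[0,-0.538,0]],"claw":[0,0,0,0,0,0,0,0,0,0,0,0,0,0]}' 20
cat > goal.py <<'E'
import sys
from h import *
P=[.617,-.1066,.263]
def goal(x,y,z,P=P):
    "stage mm of TCP -> rows in tool axes (mm, rad)"
    s=r.read_state(); M=R.from_quat(s['tool_rot'])
    c,sn=np.cos(P[2]),np.sin(P[2]); t=np.array([P[0]+(c*x-sn*y)/1e3,P[1]+(sn*x+c*y)/1e3,z/1e3])
    D=np.c_[[-sn,c,0],[0,0,-1],[-c,-sn,0]]
    d=(t-s['eef_pos'])
    st=s['eef_pos'][:2]-P[:2]
    print('now stage',np.round([(c*st[0]+sn*st[1])*1e3,(-sn*st[0]+c*st[1])*1e3,s['eef_pos'][2]*1e3],1),'lin',(M.inv().apply(d)*1e3).round(1),'rot',(M.inv()*R.from_matrix(D)).as_rotvec().round(4),'F',s['ft_force'].round(1),'w',round(s['width']*87.8,1),'t',s['t'],'q',s['joint_pos'].round(2))
if __name__=='__main__': goal(*map(float,sys.argv[1:4]))
E
python3 goal.py -123 0 300
```

```text
t: 1.32
eef_pos: [0.4016, 0.1986, 0.3594]
tool_rot: [-0.432, -0.559, 0.561, 0.431]
ft_force: [-0.3, 0.7, -0.5]
width: 0.011
now stage [-128.6  350.7  359.4] lin [-350.5   60.1   -7.6] rot [-0.0004 -0.0057 -0.0021] F [-0.3  0.7 -0.5] w 1.0 t 1.3167 q [-0.71  0.16  0.16  2.07 -0.03  0.92  1.29]
```

```bash
python3 -m inch '{"linear":[[-10,2,0],[-35,6,0],[-65,12,0],[-95,17,0],[-125,22,-1],[-155,28,-2],[-185,33,-3],[-215,39,-3],[-245,44,-3],[-275,50,-3],[-305,55,-3],[-330,58,-3],[-345,60,-3],[-350,60,-3],[-350,60,-3]],"rotation":[[0,-0.006,0],[0,-0.006,0],[0,-0.006,0],[0,-0.006,0],[0,-0.006,0],[0,-0.006,0],[0,-0.006,0],[0,-0.006,0],[0,-0.006,0],[0,-0.006,0],[0,-0.006,0],[0,-0.006,0],[0,-0.006,0],[0,-0.006,0],[0,-0.006,0]],"claw":[0,0,0,0,0,0,0,0,0,0,0,0,0,0,0]}'
python3 goal.py -123 0 195
python3 - <<'E'
from h import *
save('wrist','w1');save('top','t1')
E
```

```text
t: 2.57
eef_pos: [0.4938, -0.1392, 0.2998]
tool_rot: [-0.431, -0.56, 0.562, 0.43]
ft_force: [-0.4, 0.9, 0.1]
width: 0.005
now stage [-127.4    0.6  299.8] lin [ -0.4 104.8  -4.5] rot [-0.0009 -0.0008 -0.0018] F [-0.4  0.9  0.1] w 0.5 t 2.5667 q [-0.11  0.36  0.36  2.   -0.17  0.82  2.18]
```

View pics/w1.png

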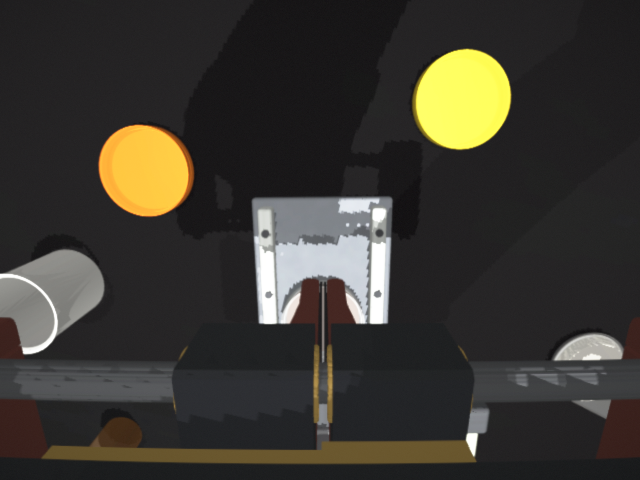

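```bash
python3 - <<'E'
from h import *
from goal import P
c=np.load('pics/w1.npz')
cs,s=np.cos(P[2]),np.sin(P[2])
for u,v,z in((265,233,.022),(380,233,.022),(268,295,.022),(378,294,.022),(254,199,.008),(391,198,.008)):
    d=onz(c,u,v,z)[:2]-P[:2]; print(u,v,np.round([cs*d[0]+s*d[1],-s*d[0]+cs*d[1]],4))
E
```

```text
265 233 [-0.1354 -0.039 ]
380 233 [-0.1353  0.0397]
268 295 [-0.0897 -0.0388]
378 294 [-0.0904  0.0399]
254 199 [-0.1566 -0.0479]
391 198 [-0.1572  0.0486]
```

View pics/t1.png

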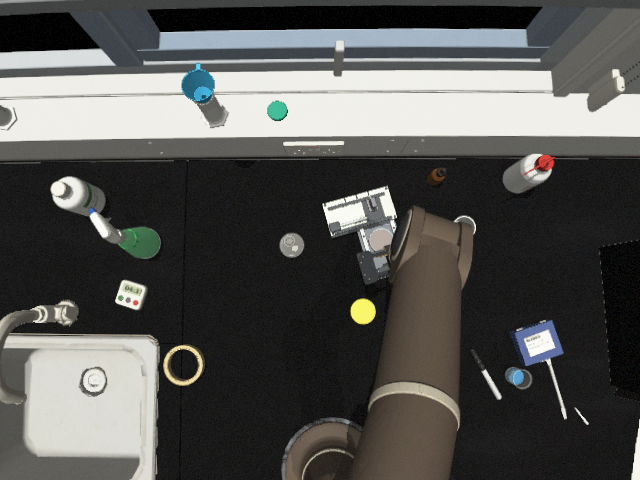

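Guides measure ±39.4 mm and the mouth -157 mm, so the stage pose is confirmed within a millimetre. I descend behind the dish.

```bash
python3 -m inch '{"linear":[[0,8,-1],[0,22,-1],[0,38,-1],[0,54,-1],[0,70,-1],[0,84,-1],[0,94,-1],[0,101,-1],[0,104,-1],[0,105,-1],[0,105,-1]],"rotation":[[0,0,0],[0,0,0],[0,0,0],[0,0,0],[0,0,0],[0,0,0],[0,0,0],[0,0,0],[0,0,0],[0,0,0],[0,0,0]],"claw":[0,0,0,0,0,0,0,0,0,0,0]}'
python3 goal.py -41 0 195
python3 - <<'E'
from h import *
save('side','s2')
a=cv2.imread('pics/s2.png')[220:400,220:430]; cv2.imwrite('pics/s2c.png',cv2.resize(a,None,fx=3.5,fy=3.3,interpolation=cv2.INTER_CUBIC))
E
```

```text
t: 3.58
eef_pos: [0.4947, -0.1374, 0.1952]
tool_rot: [-0.43, -0.561, 0.562, 0.429]
ft_force: [0.5, -1.1, 0.3]
width: 0.005
now stage [-126.1    2.1  195.2] lin [ -2.2   0.2 -85.1] rot [-0.0003  0.0018 -0.0012] F [ 0.5 -1.1  0.3] w 0.5 t 3.5833 q [-0.05  0.53  0.29  2.06 -0.26  0.59  2.25]
```

View pics/s2c.png

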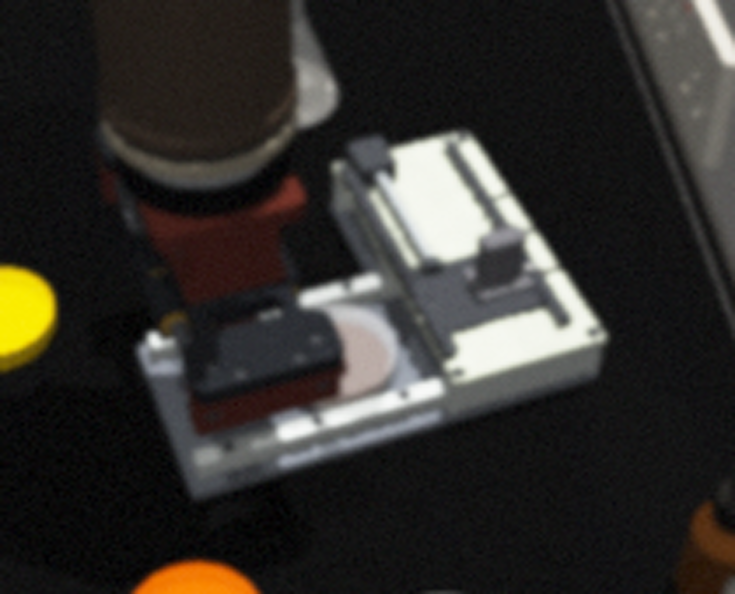

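```bash
python3 -m inch '{"linear":[[-1,0,-3],[-2,0,-7],[-2,0,-12],[-2,0,-16],[-2,0,-20],[-2,0,-24],[-2,0,-28],[-2,0,-32],[-2,0,-36],[-2,0,-40],[-2,0,-44],[-2,0,-48],[-2,0,-52],[-2,0,-56],[-2,0,-60],[-2,0,-64],[-2,0,-67],[-2,0,-70],[-2,0,-72],[-2,0,-72]],"rotation":[[0,0,0],[0,0,0],[0,0,0],[0,0,0],[0,0,0],[0,0,0],[0,0,0],[0,0,0],[0,0,0],[0,0,0],[0,0,0],[0,0,0],[0,0,0],[0,0,0],[0,0,0],[0,0,0],[0,0,0],[0,0,0],[0,0,0],[0,0,0]],"claw":[0,0,0,0,0,0,0,0,0,0,0,0,0,0,0,0,0,0,0,0]}'
python3 goal.py -41 0 195
python3 - <<'E'
from h import *
save('top','t3');save('side','s3')
a=cv2.imread('pics/t3.png')[175:290,300:460]; b=cv2.imread('pics/s3.png')[255:375,250:405]
cv2.imwrite('pics/c3.png',np.hstack([cv2.resize(a,(400,290)),cv2.resize(b,(400,290))]))
E
```

```text
t: 5.3
eef_pos: [0.5652, -0.1204, 0.1954]
tool_rot: [-0.43, -0.561, 0.562, 0.429]
ft_force: [-0.2, 0.6, -0.0]
width: 0.004
now stage [-5.360e+01  1.000e-01  1.954e+02] lin [ -0.2   0.4 -12.6] rot [ 0.0004  0.002  -0.0015] F [-0.2  0.6 -0. ] w 0.3 t 5.3 q [-0.09  0.6   0.29  1.9  -0.26  0.67  2.2 ]
```

View pics/c3.png

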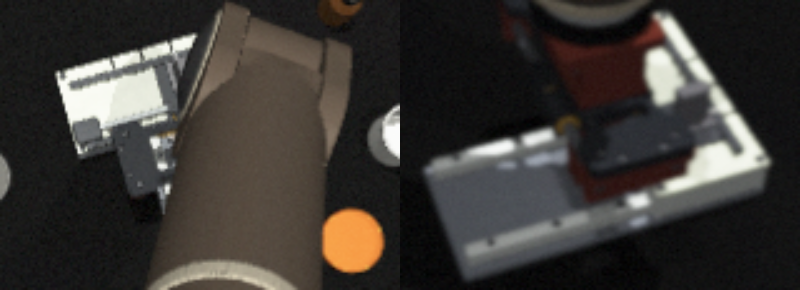

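```bash
python3 -m inch '{"linear":[[0,0,-2],[0,0,-4],[0,0,-6],[0,0,-7],[0,0,-8],[0,0,-9],[0,0,-10],[0,0,-10]],"rotation":[[0,0,0],[0,0,0],[0,0,0],[0,0,0],[0,0,0],[0,0,0],[0,0,0],[0,0,0]],"claw":[0,0,0,0,0,0,0,0]}'
python3 goal.py -41 0 195
python3 - <<'E'
from h import *
save('wrist','w4')
E
```

```text
t: 6.07
eef_pos: [0.5747, -0.1178, 0.1954]
tool_rot: [-0.43, -0.561, 0.562, 0.429]
ft_force: [-0.4, -0.0, 0.5]
width: 0.004
now stage [-43.8   0.2 195.4] lin [-0.2  0.4 -2.8] rot [ 0.0004  0.0018 -0.0014] F [-0.4 -0.   0.5] w 0.4 t 6.0667 q [-0.1   0.61  0.29  1.88 -0.26  0.68  2.19]
```

View pics/w4.png

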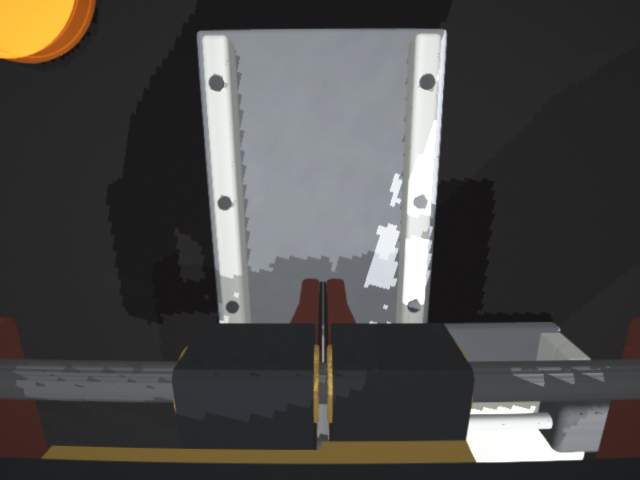

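```bash
python3 -m inch '{"linear":[[0,0,-1],[0,0,-2],[0,0,-3],[0,0,-3]],"rotation":[[0,0,0],[0,0,0],[0,0,0],[0,0,0]],"claw":[0,0,0,0]}'
python3 goal.py -41 0 195; python3 -m inch '{"linear":[[0,0,-0.5],[0,0,-1],[0,0,-1]],"rotation":[[0,0,0],[0,0,0],[0,0,0]],"claw":[0,0,0]}'
python3 goal.py -41 0 195;
```

```text
t: 6.45
eef_pos: [0.5767, -0.1175, 0.1952]
tool_rot: [-0.43, -0.561, 0.562, 0.43]
ft_force: [-3.9, -1.8, 4.1]
width: 0.006
now stage [-41.8  -0.  195.2] lin [ 0.   0.2 -0.8] rot [-0.0021  0.0012 -0.0008] F [-3.9 -1.8  4.1] w 0.6 t 6.45 q [-0.1   0.62  0.29  1.87 -0.26  0.69  2.19]
t: 6.7
eef_pos: [0.577, -0.1176, 0.1951]
tool_rot: [-0.429, -0.56, 0.563, 0.431]
ft_force: [-5.2, -1.3, 3.0]
width: 0.007
now stage [-41.4  -0.2 195.1] lin [ 0.2  0.1 -0.4] rot [-0.0039  0.0009 -0.0004] F [-5.2 -1.3  3. ] w 0.6 t 6.7 q [-0.1   0.62  0.29  1.87 -0.26  0.69  2.19]
```

```bash
python3 -m inch '{"linear":[[0,0,-1],[0,0,-2],[0,0,-2]],"rotation":[[0,0,0],[0,0,0],[0,0,0]],"claw":[0,0,0]}'
python3 goal.py -41 0 195
```

```text
t: 6.95
eef_pos: [0.5778, -0.1176, 0.1949]
tool_rot: [-0.428, -0.559, 0.563, 0.432]
ft_force: [-6.8, -2.9, 5.1]
width: 0.006
now stage [-40.7  -0.4 194.9] lin [ 0.4 -0.1  0.3] rot [-0.0071  0.0001  0.0004] F [-6.8 -2.9  5.1] w 0.5 t 6.95 q [-0.1   0.62  0.29  1.87 -0.26  0.7   2.18]
```

```bash
python3 -m inch '{"linear":[[0,0,5],[0,0,14],[0,0,26],[0,-5,45],[0,-20,70],[0,-45,95],[0,-70,115],[0,-95,130],[0,-115,145],[0,-125,150],[0,-125,150]],"rotation":[[0,0,0],[0,0,0],[0,0,0],[0,0,0],[0,0,0],[0,0,0],[0,0,0],[0,0,0],[0,0,0],[0,0,0],[0,0,0]],"claw":[0,0,0,0,0,0,0,0,0,0,0]}'
python3 - <<'E'
from h import *
save('top','t5');save('side','s5');save('wrist','w5')
a=cv2.imread('pics/t5.png')[175:290,300:460]; b=cv2.imread('pics/s5.png')[255:375,250:405]
cv2.imwrite('pics/c5.png',np.vstack([np.hstack([cv2.resize(a,(400,290)),cv2.resize(b,(400,290))]),cv2.resize(cv2.imread('pics/w5.png')[240:],(800,300))]))
E
```

```text
t: 7.87
eef_pos: [0.4336, -0.1569, 0.323]
tool_rot: [-0.43, -0.56, 0.562, 0.431]
ft_force: [0.4, -0.5, 0.5]
width: 0.004
```

View pics/c5.png

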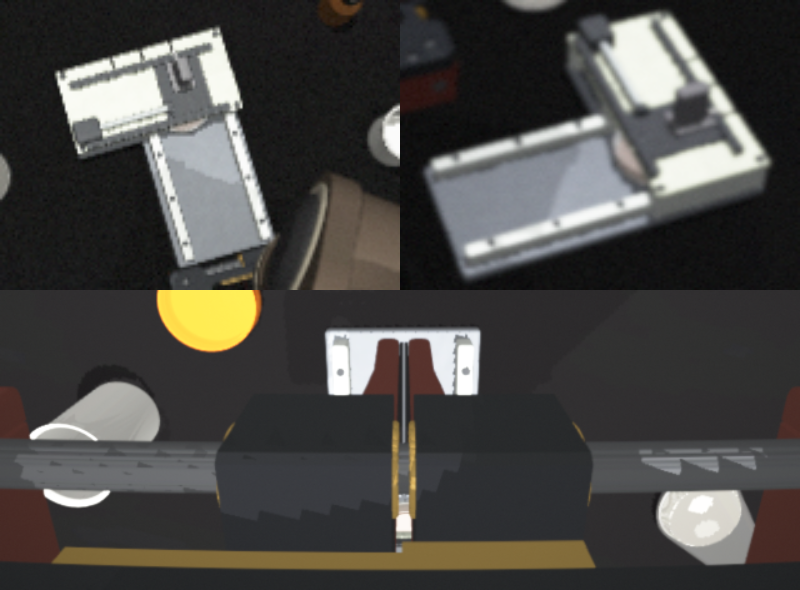

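```bash
python3 - <<'E'
from h import *
from fit import S
from goal import P
out=[]
for k,(x,y) in(('t5',(345,205)),('s5',(310,285))):
    c=np.load(f'pics/{k}.npz'); im=c['pixels'][y:y+60,x:x+80,::-1].copy(); f=5
    im=cv2.resize(im,None,fx=f,fy=f,interpolation=cv2.INTER_CUBIC)
    for xs in(0,-.002,-.005):
        a=np.linspace(np.pi-.7,np.pi+.7,20); pts=np.c_[xs+.0305*np.cos(a),.0305*np.sin(a),np.full(20,.024)]
        q=(proj(c,S(P,pts))-[x,y]+.5)*f
        col={0:(0,255,0),-.002:(0,200,255),-.005:(0,0,255)}[xs]
        cv2.polylines(im,[q.astype(int).reshape(-1,1,2)],False,col,1)
    e=(proj(c,S(P,[[-.024,-.051,.038],[-.024,.117,.038]]))-[x,y]+.5)*f
    cv2.line(im,tuple(map(int,e[0])),tuple(map(int,e[1])),(255,0,255),1)
    out.append(im)
cv2.imwrite('pics/c6.png',np.hstack(out))
E
```

```text
(no output)
```

View pics/c6.png

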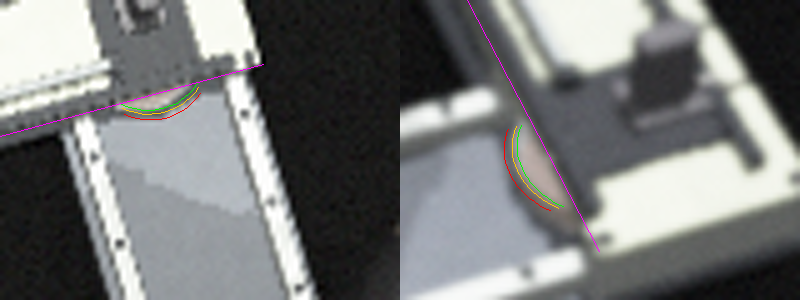

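```bash
python3 goal.py 22 0 300
```

```text
now stage [-189.1   -0.   320.1] lin [-2.000e-01  1.870e+01 -2.112e+02] rot [-0.007   0.0012  0.0006] F [-0.8  0.1 -0.5] w 0.6 t 8.0167 q [-0.09  0.24  0.39  2.09 -0.12  0.83  2.2 ]
```

```bash
python3 -m inch '{"linear":[[0,0,-8],[0,0,-24],[0,3,-44],[0,6,-64],[0,9,-84],[0,12,-104],[0,15,-124],[0,18,-144],[0,19,-164],[0,19,-184],[0,19,-200],[0,19,-208],[0,19,-211],[0,19,-211]],"rotation":[[-0.002,0,0],[-0.004,0,0],[-0.007,0,0],[-0.007,0,0],[-0.007,0,0],[-0.007,0,0],[-0.007,0,0],[-0.007,0,0],[-0.007,0,0],[-0.007,0,0],[-0.007,0,0],[-0.007,0,0],[-0.007,0,0],[-0.007,0,0]],"claw":[44,44,44,44,44,44,44,44,44,44,44,44,44,44]}' 30
python3 goal.py 22 0 234
python3 - <<'E'
from h import *
save('wrist','w7')
E
```

```text
t: 9.18
eef_pos: [0.6383, -0.1002, 0.2982]
tool_rot: [-0.429, -0.561, 0.562, 0.43]
ft_force: [0.5, 0.0, 0.6]
width: 0.501
now stage [ 22.3   0.6 298.2] lin [-0.7 64.2  0.2] rot [-0.0017  0.0021  0.001 ] F [0.5 0.  0.6] w 44.0 t 9.1833 q [-0.15  0.56  0.34  1.67 -0.22  0.95  2.1 ]
```

View pics/w7.png

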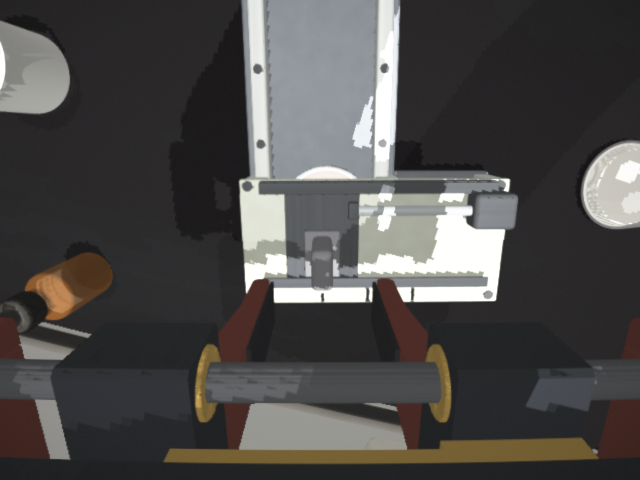

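```bash
python3 -m inch '{"linear":[[0,6,0],[0,16,0],[0,28,0],[0,40,0],[0,50,0],[0,58,0],[0,62,0],[0,64,0],[0,64,0],[0,64,0]],"rotation":[[0,0,0],[0,0,0],[0,0,0],[0,0,0],[0,0,0],[0,0,0],[0,0,0],[0,0,0],[0,0,0],[0,0,0]],"claw":[44,44,44,44,44,44,44,44,44,44]}' 30
python3 goal.py 22 0 234
python3 - <<'E'
from h import *
save('wrist','w8')
E
```

```text
t: 10.07
eef_pos: [0.6378, -0.1008, 0.2349]
tool_rot: [-0.429, -0.561, 0.562, 0.43]
ft_force: [0.1, 0.0, 0.7]
width: 0.501
now stage [2.160e+01 2.000e-01 2.349e+02] lin [-0.2  0.9 -0.4] rot [-0.0012  0.0013  0.0007] F [0.1 0.  0.7] w 44.0 t 10.0667 q [-0.13  0.64  0.31  1.71 -0.25  0.84  2.12]
```

View pics/w8.png

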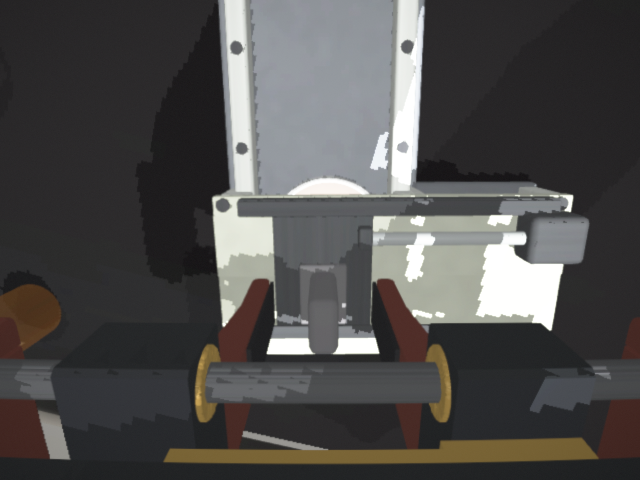

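The tab sits centred between the fingers, at column 323. I close on it.

```bash
python3 -m inch '{"linear":[[0,0,0],[0,0,0],[0,0,0],[0,0,0],[0,0,0],[0,0,0],[0,0,0],[0,0,0]],"rotation":[[0,0,0],[0,0,0],[0,0,0],[0,0,0],[0,0,0],[0,0,0],[0,0,0],[0,0,0]],"claw":[5,5,5,5,5,5,5,5]}' 35
python3 goal.py 22 30 235
```

```text
t: 10.78
eef_pos: [0.6379, -0.1007, 0.2352]
tool_rot: [-0.429, -0.562, 0.562, 0.43]
ft_force: [-0.8, 0.8, 1.8]
width: 0.134
now stage [ 21.7   0.3 235.2] lin [29.7  0.3 -0.4] rot [-0.0008  0.0018  0.0006] F [-0.8  0.8  1.8] w 11.8 t 10.7833 q [-0.13  0.64  0.31  1.71 -0.25  0.84  2.12]
```

```bash
python3 -m inch '{"linear":[[1,0,0],[3,0,0],[6,0,0],[9,0,0],[12,0,0],[15,0,0],[18,0,0],[21,0,0],[24,0,0],[27,0,0],[29,0,0],[30,0,0],[30,0,0],[30,0,0]],"rotation":[[0,0,0],[0,0,0],[0,0,0],[0,0,0],[0,0,0],[0,0,0],[0,0,0],[0,0,0],[0,0,0],[0,0,0],[0,0,0],[0,0,0],[0,0,0],[0,0,0]],"claw":[5,5,5,5,5,5,5,5,5,5,5,5,5,5]}' 40
python3 goal.py 22 30 235
python3 - <<'E'
from h import *
save('wrist','w9');save('top','t9');save('side','s9')
a=cv2.imread('pics/t9.png')[175:290,300:460]; b=cv2.imread('pics/s9.png')[255:375,250:405]
cv2.imwrite('pics/c9.png',np.vstack([np.hstack([cv2.resize(a,(400,290)),cv2.resize(b,(400,290))]),cv2.resize(cv2.imread('pics/w9.png')[150:390],(800,300))]))
E
```

```text
t: 11.95
eef_pos: [0.63, -0.0725, 0.2353]
tool_rot: [-0.43, -0.561, 0.562, 0.43]
ft_force: [2.1, -7.1, -2.5]
width: 0.133
now stage [ 21.4  29.5 235.3] lin [ 0.5  0.3 -0.6] rot [-0.0006  0.0012 -0.0011] F [ 2.1 -7.1 -2.5] w 11.7 t 11.95 q [-0.18  0.62  0.31  1.74 -0.24  0.82  2.08]
```

View pics/c9.png

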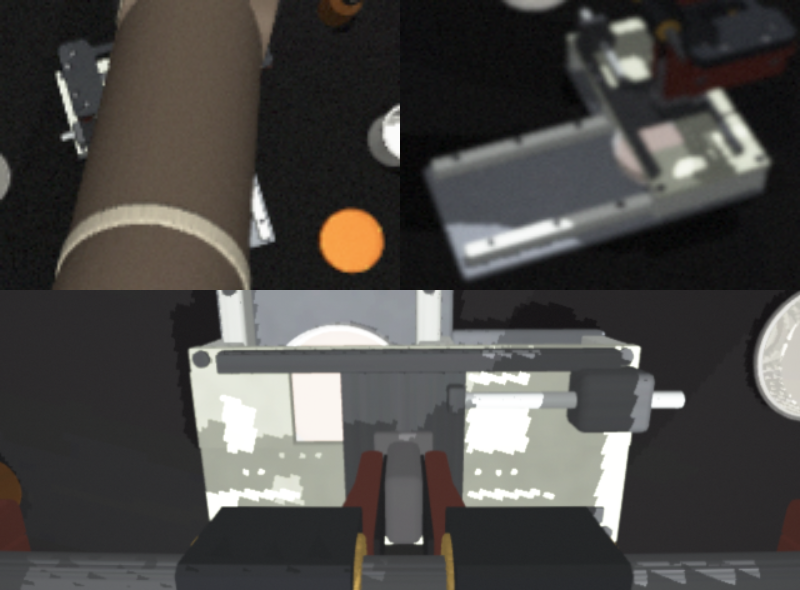

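```bash
python3 - <<'E'
from h import *
from goal import P
cs,s=np.cos(P[2]),np.sin(P[2])
for k in('w8','w9'):
    c=np.load(f'pics/{k}.npz'); im=c['pixels'][:,:,::-1]
    cv2.imwrite(f'pics/{k}c.png',cv2.resize(im[190:330,200:460],None,fx=3,fy=3,interpolation=cv2.INTER_CUBIC))
    for row in (222,228):
        g=im[row-3:row+4].mean((0,2)); print(k,row,[(i,int(g[i])) for i in range(225,520,4)])
E
```

```text
w8 222 [(225, 226), (229, 226), (233, 227), (237, 229), (241, 229), (245, 229), (249, 229), (253, 228), (257, 227), (261, 226), (265, 226), (269, 226), (273, 109), (277, 97), (281, 95), (285, 94), (289, 97), (293, 95), (297, 95), (301, 95), (305, 94), (309, 95), (313, 97), (317, 97), (321, 97), (325, 94), (329, 97), (333, 97), (337, 97), (341, 97), (345, 96), (349, 96), (353, 94), (357, 95), (361, 92), (365, 93), (369, 92), (373, 214), (377, 229), (381, 228), (385, 228), (389, 204), (393, 172), (397, 170), (401, 170), (405, 170), (409, 172), (413, 233), (417, 245), (421, 254), (425, 172), (429, 169), (433, 169), (437, 169), (441, 170), (445, 171), (449, 171), (453, 172), (457, 172), (461, 171), (465, 169), (469, 168), (473, 167), (477, 166), (481, 167), (485, 168), (489, 232), (493, 250), (497, 213), (501, 221), (505, 241), (509, 225), (513, 165), (517, 92)]
w8 228 [(225, 226), (229, 226), (233, 226), (237, 227), (241, 227), (245, 228), (249, 228), (253, 227), (257, 227), (261, 227), (265, 227), (269, 227), (273, 119), (277, 97), (281, 95), (285, 94), (289, 97), (293, 95), (297, 95),
[... 1658 characters left out ...]
120), (277, 97), (281, 95), (285, 93), (289, 97), (293, 95), (297, 95), (301, 95), (305, 94), (309, 95), (313, 96), (317, 97), (321, 97), (325, 94), (329, 96), (333, 96), (337, 97), (341, 96), (345, 95), (349, 95), (353, 94), (357, 76), (361, 80), (365, 80), (369, 80), (373, 192), (377, 207), (381, 168), (385, 171), (389, 183), (393, 169), (397, 169), (401, 171), (405, 168), (409, 168), (413, 168), (417, 174), (421, 180), (425, 167), (429, 167), (433, 165), (437, 164), (441, 164), (445, 163), (449, 163), (453, 161), (457, 65), (461, 58), (465, 62), (469, 68), (473, 72), (477, 72), (481, 72), (485, 72), (489, 72), (493, 72), (497, 72), (501, 71), (505, 71), (509, 129), (513, 143), (517, 143)]
```

View pics/w9c.png

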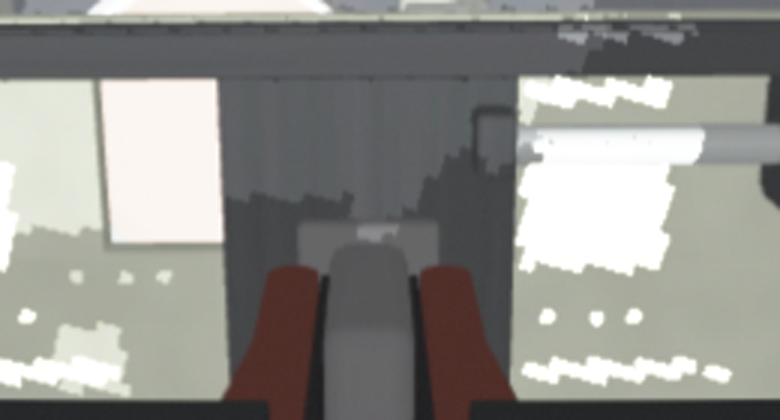

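View pics/w8c.png

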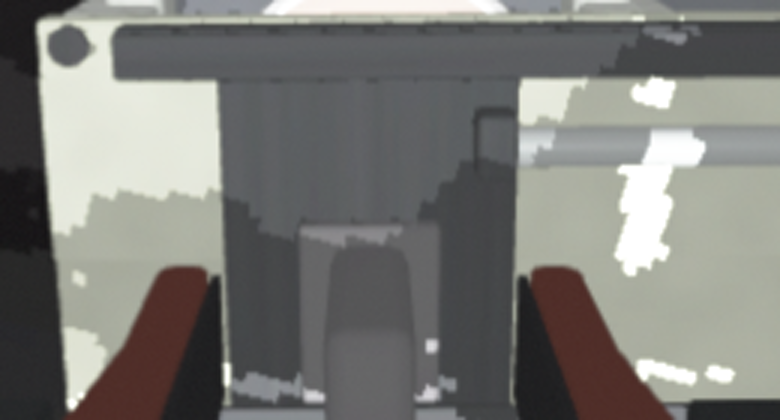

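```bash
python3 -m inch '{"linear":[[0.4,0,0],[0.8,0,0],[0.8,0,0],[0.8,0,0],[0.8,0,0],[0.8,0,0]],"rotation":[[0,0,0],[0,0,0],[0,0,0],[0,0,0],[0,0,0],[0,0,0]],"claw":[5,5,5,5,5,5]}'
python3 goal.py 22 30.3 235
python3 - <<'E'
from h import *
from fit import S
from goal import P
c=save('wrist','w10'); save('side','s10')
im=c['pixels'][:,:,::-1]
g=im[219:226].mean((0,2)); print([(i,int(g[i])) for i in range(270,277)])
cs,s=np.cos(P[2]),np.sin(P[2])
d=onz(c,273,222,.041)[:2]-P[:2]; print('blade edge y',-s*d[0]+cs*d[1])
w=np.load('pics/w8.npz'); d=onz(w,273,222,.041)[:2]-P[:2]; print('shut',-s*d[0]+cs*d[1])
# pixels of the window left edge (y -14) and hood right corner predicted
print(proj(c,S(P,[[-.014,-.014,.038],[.014,-.014,.038],[-.024,-.051,.038]])))
a=cv2.imread('pics/s10.png')[255:375,250:405]; cv2.imwrite('pics/s10c.png',cv2.resize(a,None,fx=5,fy=5,interpolation=cv2.INTER_CUBIC))
cv2.imwrite('pics/w10c.png',cv2.resize(im[180:330,150:480],None,fx=2.4,fy=2.4,interpolation=cv2.INTER_CUBIC))
E
```

```text
t: 12.6
eef_pos: [0.6299, -0.0727, 0.2353]
tool_rot: [-0.431, -0.561, 0.562, 0.429]
ft_force: [3.1, -6.2, -3.0]
width: 0.131
now stage [ 21.3  29.4 235.3] lin [ 0.9  0.3 -0.7] rot [-0.0002  0.0004 -0.0028] F [ 3.1 -6.2 -3. ] w 11.5 t 12.6 q [-0.18  0.62  0.31  1.74 -0.24  0.82  2.08]
[(270, 246), (271, 243), (272, 179), (273, 111), (274, 97), (275, 97), (276, 97)]
blade edge y 0.006439652576018658
shut -0.022007781651979436
[[229.98300938 217.90882407]
 [233.68976216 274.44579947]
 [149.25573272 196.87072222]]
```

View pics/s10c.png

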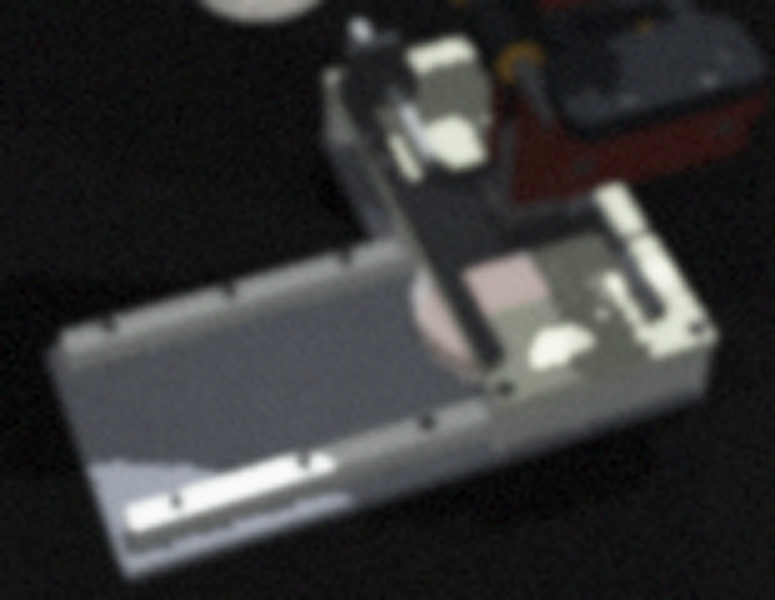

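View pics/w10c.png

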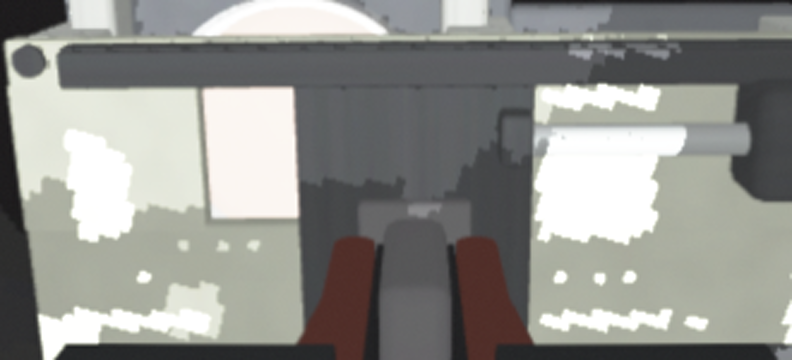

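```bash
cat > gp.py <<'E'
from h import *
from goal import P
s=r.read_state(); g=s['eef_pos']+R.from_quat(s['tool_rot']).apply([0,.163,0]); d=g[:2]-P[:2]; c,sn=np.cos(P[2]),np.sin(P[2])
print('grasp stage',np.round([1e3*(c*d[0]+sn*d[1]),1e3*(-sn*d[0]+c*d[1]),g[2]*1e3],2),'F along y',round(-sn*s['ft_force'][0]+c*s['ft_force'][1],2))
E
python3 -m inch '{"linear":[[0.6,0,0],[1.2,0,0],[1.8,0,0],[1.8,0,0],[1.8,0,0],[1.8,0,0]],"rotation":[[0,0,-0.003],[0,0,-0.005],[0,0,-0.005],[0,0,-0.005],[0,0,-0.005],[0,0,-0.005]],"claw":[5,5,5,5,5,5]}'
python3 goal.py 22 30.3 235; python3 gp.py
```

```text
t: 13.2
eef_pos: [0.6297, -0.0719, 0.2353]
tool_rot: [0.43, 0.561, -0.561, -0.43]
ft_force: [3.0, -6.3, -3.1]
width: 0.133
now stage [ 21.2  30.2 235.3] lin [ 0.1  0.3 -0.8] rot [ 0.0004 -0.0001  0.0001] F [ 3.  -6.3 -3.1] w 11.7 t 13.2 q [-0.18  0.62  0.31  1.74 -0.25  0.82  2.08]
grasp stage [21.31 30.22 72.3 ] F along y -6.87
```

```bash
python3 - <<'E'
from h import *
from goal import P
cs,s=np.cos(P[2]),np.sin(P[2])
c=save('wrist','w11'); e=[]
for k in('w8','w11'):
    c=np.load(f'pics/{k}.npz'); g=c['pixels'][219:226].mean((0,2)); i=np.where((g[255:290]<165))[0][0]+255; u=i-1+(g[i-1]-165)/(g[i-1]-g[i])
    d=onz(c,u,222,.041)[:2]-P[:2]; e.append(1e3*(-s*d[0]+cs*d[1])); print(k,u,e[-1])
print('travel',e[1]-e[0])
w=np.load('pics/w11.npz'); row=w['pixels'][240].mean(1); print([int(x) for x in row[222:280]])
for u in (235.5,):
    d=onz(w,u,240,.038)[:2]-P[:2]; print('window left',1e3*(-s*d[0]+cs*d[1]))
E
python3 gp.py
```

```text
w8 272.0177815410669 -22.457935912048008
w11 272.0641993957704 7.441329453395107
travel 29.899265365443114
[227, 228, 228, 228, 228, 228, 228, 224, 179, 139, 149, 228, 245, 246, 246, 246, 246, 246, 246, 246, 246, 246, 246, 246, 246, 246, 246, 246, 246, 246, 246, 246, 246, 246, 246, 246, 246, 246, 246, 246, 246, 246, 246, 246, 246, 246, 246, 246, 246, 245, 235, 152, 100, 96, 96, 98, 97, 97]
window left -10.599786722539006
grasp stage [21.27 30.21 72.27] F along y -7.68
```

```bash
python3 - <<'E'
from h import *
a=np.load('pics/s5.npz')['pixels'].astype(int); b=np.load('pics/side0.npz')['pixels'].astype(int); c=save('side','s12')['pixels'].astype(int)
for n,(y0,y1,x0,x1) in dict(flask=(205,262,283,320),dropper=(358,410,410,442),beaker=(398,460,322,372)).items(): print(n,abs(c-b)[y0:y1,x0:x1].mean().round(1),abs(a-b)[y0:y1,x0:x1].mean().round(1))
print(r.finish_job())
E
```

```text
flask 2.4 2.3
dropper 2.6 2.6
beaker 2.1 2.1
the job is handed in; nothing more can be done
None
```

I slid the dish home with the shutter shut. I then pinched the shutter tab, moved it to half travel, and handed the job in at about 13 s with the gripper still holding it there.

**Dish:** It came up hard against the end stop, with about 7 N of push in the last step. The finger's front face was then at about stage x −31 mm. With the arm backed away, the top view showed the rim where it should be at home, within about 1 mm. The side view sat a few millimetres off across the channel, as it did for every stage feature. I trusted the top and wrist views instead.

**Shutter:** The arm sagged slightly under the spring, so my first stop read about 1 mm short and I corrected it.
- **Camera:** the blade edge showed 29.9 mm of travel.
- **Arm position:** the grasp point read 30.2 mm, against about 0.3 mm when shut.
- **Force:** 7–7.7 N along the travel, matching the 7.5 N expected at half.
- **Not seen:** the gripper hid the pointer and middle index line in the views I took, so I did not check that alignment directly.

**Bystanders:** Comparing the first and last side pictures showed no change at the flask, dropper bottle or beaker. The orange and yellow look-alikes were not touched.

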